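Feed dial four clicks up on the lathe's control box

ROBOT

A 7-joint arm with a two-finger parallel gripper is mounted at the origin on the work surface. World frame = base frame: x ahead of the robot, y to its left, z up, the work surface at z = 0. Lengths are in mm, angles in rad, forces in N, time in s.
With the tool pointing down it reaches from about 400 to 875 mm from the base axis. Payload 4.4 kg.
Tool frame: the origin (TCP) lies between the finger pads; the fingertips stand 19 mm ahead of it and the grasp point (between the pads) is the TCP (robot.tcp_to_tips is the distance from the TCP to the fingertips, in mm); z points along the fingers, y is the direction in which the jaws open and shut (so a half turn about z gives the same grasp; the last joint's range is limited). The gripper opens to 85 mm and grips with 20 to 120 N. Pads are 22 mm wide; open, the fingers measure 114 mm over their backs; the gripper's body (76 mm by 85 mm) begins 54 mm behind the grasp point. The pads swing forward as they close: fully open they stand 13 mm farther back than shut.
Start: joints at [-1.397, 0.628, 0.038, 1.517, -0.027, 0.996, -0.02], TCP at [154.356, 631.421, 250.313] pointing down, gripper open.
Joint ranges: [-3.06, 3.06], [-0.37, 2.12], [-1.25, 1.32], [0.18, 2.47], [-1.1, 4.24], [0.23, 1.98], [-2.94, 2.94]. Speed limits (rad/s): [2.57, 2.57, 3.14, 3.14, 3.14, 3.14, 3.14].

INTERFACE

Orientations are given as a unit quaternion [x, y, z, w].
In Python, from cell import robot, imaging, ticket gives the robot as it stands. The module is installed in compiled form; this text tells all that it offers.
- The arm moves only by the shell command python3 -m jog 'ROWS' [FORCE]. ROWS is JSON, a list of rows, each an object with "rotation": the turn, a rotation vector about the world's x, y, z in rad, a list of three; "dp": the shift along the world's x, y, z in m, a list of three; "fingers": the closure, from 0 (fully open) to 1 (shut). In form: [{"rotation": [rx, ry, rz], "dp": [x, y, z], "fingers": fingers}, ...]. A call has 1 to 12 rows; each row is the pose to reach, as a shift and turn from the pose commanded when the call began; what a row does not reach only later rows make up. A row lasts 1/12 s, in which the tool goes at most 41.7 mm and 7.16 degrees, less where a joint would pass 70% of its speed; a pose out of reach is approached as far as the arm can. A call with a gripper value outside its range is refused whole. The fingers move at their own pace and stop on an object; FORCE is the grip in N (left out, the last holds). Time passes only in rows, so rows that repeat a pose let the fingers close. It gives the time, the measured TCP pose, the force and the opening at its end, in the units of the state.
- robot.sense(): the state, without advancing time (a new reading comes with each control period).
- imaging.camera(name): name is "scene" or "top" or "wrist"; returns the picture (384x512x3 uint8, red, green, blue); there is no depth.
- imaging.get_calibration(name): a dict with "fovy" (degrees; the focal length in pixels is half the picture's height over the tangent of half this angle, whatever the lens; pixels are square), "cx", "cy" (the principal point, pixels), "T" (4x4, takes a point from camera to world coordinates). Camera axes: x right, y down, z forward; pixel columns grow to the right and rows downward; lengths in mm; the calibration is good to about 2 mm. A picture is of the moment at which its call begins: read the wrist's pose just before it. get_calibration takes no time and is no camera call; for the wrist camera it gives the pose at the moment of the call.
- ticket.hand_in(): hands the job in, once; it reports no verdict.
The state is a dict: "time": time; "q": joint angles; "qd": joint speeds; "effort": joint torques, N m; "ee_pos": TCP position; "tcp_rot": TCP orientation; "wrist_force": force on the tool from outside, world axes, zero at the start; "moment": the same for the moment, N m; "gripper_width": finger opening in mm.
Only numpy, scipy, OpenCV 4.12 (cv2) and the standard library are available. Lean on these libraries where they do the work, as an engineer would, in place of code of your own. Each camera call takes 0.05 s, during which the arm holds its last target.

TASK

On the lathe's control box, raise the feed by four steps: with a fingertip against the side of its orange fin, push the black click-stop dial clockwise (seen from above) by exactly four clicks, never overshooting to a fifth click or turning it back past its start, and without pinching or forcing it. Then press the green button fully in to confirm and let it come out again. Do not press the red stop button and do not lift or shift the things lying around the box.

Things in the scene. Friction and masses are not known exactly. Their poses are not given: they have to be found in the camera images.
- console: Control box of the lathe, fixed to the bench: grey box 240 (x) x 340 (y) x 60 mm high with a white top panel. Origin at the centre of its underside, z up; its x points away from the robot when its yaw is 0. The dial sits on its +y half, the green and the red button on its -y half.
- dial (a joint): Turn of the dial in rad: 0 at the start, grows clockwise seen from above. 12 click stops a turn: a click is 0.524 rad, four are 2.094. Resistance peaks between stops (0.1 to 0.2 N m: 3 to 5 N at 40 mm from the axis); half a click on, the dial snaps ahead by itself to the next stop; released earlier it springs back. No end stop at the fourth click: it turns on to about 9.
- dial_axis (a point): Point on the dial's vertical axis, at the top face of its black disc (diameter 116 mm, face 78 mm above the bench, flat but for the fin). The silver ring below (diameter 140 mm, top 66 mm above the bench) is fixed, with 12 tick marks, one a click. This frame's x turns with the dial and points along the fin; z up. The fin's starting direction varies.
- fin_mid (a point): Middle of the orange fin, an upright wall on the disc, 30 mm long radially (25 to 55 mm from the axis), 9 mm thick, 26 mm high above the disc face (top 104 mm above the bench). The point is 40 mm from the axis, 12 mm above the disc face; x points outwards along the fin. For clockwise, push the fin's counter-clockwise (+y) side.
- set_button (a joint): Travel of the green confirm button in m: 0 out, 0.006 fully in (needs about 5 N, straight down); it springs out when released. To confirm it must go in more than 5 mm for 0.2 s.
- set_button_top (a point): Centre of the top face of the green round button (diameter 34 mm, in a dark housing on the box's top panel).
- stop (a joint): Travel of the red stop button in m, 0 out, 0.006 in. Not to be pressed.
- stop_top (a point): Centre of the top face of the red stop button (diameter 40 mm, yellow housing), about 100 mm from the green one. Leave it alone.
- chuck_key: Loose steel T-shaped chuck key lying on the bench, 123 mm long with a 100 mm cross bar, 16 mm thick; origin on the bench under its middle, x along the shank. Leave it.
- bushing: Loose brass flanged bushing standing on the bench, 44 mm diameter at the foot, 50 mm high; origin under its centre. Leave it.
- oil_bottle: Loose white plastic oil bottle with a red cap standing on the bench, 50 mm diameter, 100 mm high; origin under its centre. Leave it.

How it is judged:
By the outcome, as a careful person would: the job done as asked, in the order asked, and still so for the second after the job is handed in, with the robot touching nothing.
It also fails if it takes over 62 s, if anything falls off the work surface, if the arm or the gripper's body presses on something with over 40 N, if the wrist force passes 120 N, or if a joint passes its speed limit or range.

## Working session

There is one attempt and no reset: what is moved stays moved. The work goes in short steps, Python scripts to look and compute and a shell command to move; the robot and the scene stay as the last step left them, time stands still between calls to the robot, and variables do not carry over. Pictures are saved under pics/ and viewed, and the job is handed in when it is done.

```bash
mkdir -p pics; python3 - <<'E'
from cell import robot, imaging
import cv2,numpy as np
s=robot.sense();print(s, robot.tcp_to_tips)
for n in("scene","top"):
    c=imaging.get_calibration(n);print(n,c["fovy"],c["cx"],c["cy"],np.round(c["T"],3).tolist())
    im=imaging.camera(n);cv2.imwrite(f"pics/{n}0.png",im[:,:,::-1])
E
```

```text
{'time': 0.0, 'q': array([-1.3967991 ,  0.62932885,  0.03842856,  1.51838908, -0.0270179 ,
        0.99629504, -0.02001522]), 'qd': array([-2.62795657e-05,  8.18651539e-04, -7.19559886e-04, -1.26240392e-03,
       -2.13116100e-04,  3.85762090e-04, -7.64407108e-04]), 'effort': array([ 2.84442995e-04, -5.63417423e+01,  1.22614793e+00, -1.93434674e+01,
        1.10481508e-02,  1.06311188e-02,  1.97582345e-06]), 'ee_pos': array([154.19612663, 630.82972651, 249.39326533]), 'tcp_rot': array([ 1.19618741e-01,  9.92819446e-01, -9.44768876e-04, -1.12906175e-04]), 'wrist_force': array([ 0.77326267,  0.53817771, -0.23980914]), 'moment': array([ 0.00367387, -0.03588199,  0.00219654]), 'gripper_width': 85.62329582386916} 19.0
scene 51.38175580856784 253.11820402359925 191.26606077031028 [[0.335, 0.557, -0.76, 1319.209], [0.942, -0.187, 0.278, -207.063], [0.012, -0.809, -0.588, 646.35], [0.0, 0.0, 0.0, 1.0]]
top 42.499825123134976 253.60166670378095 189.40044968079383 [[0.02, -0.985, 0.173, 391.014], [-1.0, -0.021, -0.007, 25.708], [0.011, -0.172, -0.985, 1295.654], [0.0, 0.0, 0.0, 1.0]]
```

View pics/scene0.png

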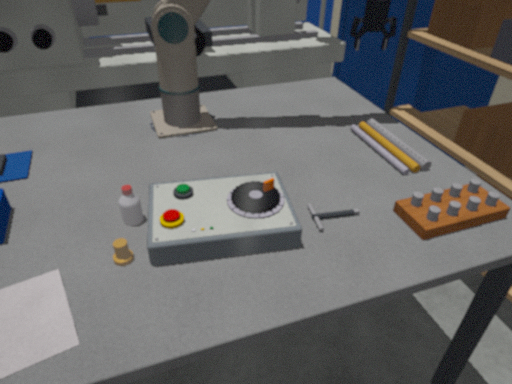

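View pics/top0.png

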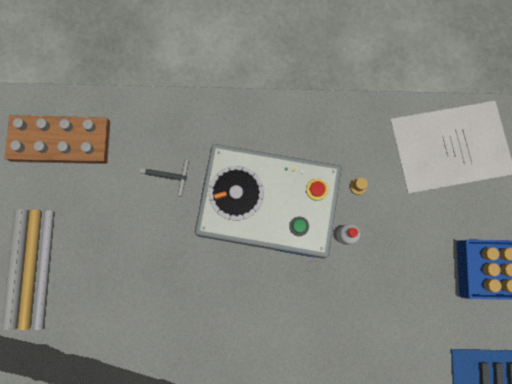

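```bash
python3 - <<'E'
import cv2
im=cv2.imread("pics/top0.png")
cv2.imwrite("pics/top0c.png",cv2.resize(im[100:250,170:370],None,fx=4,fy=4,interpolation=cv2.INTER_CUBIC))
E
```

```text
(no output)
```

View pics/top0c.png

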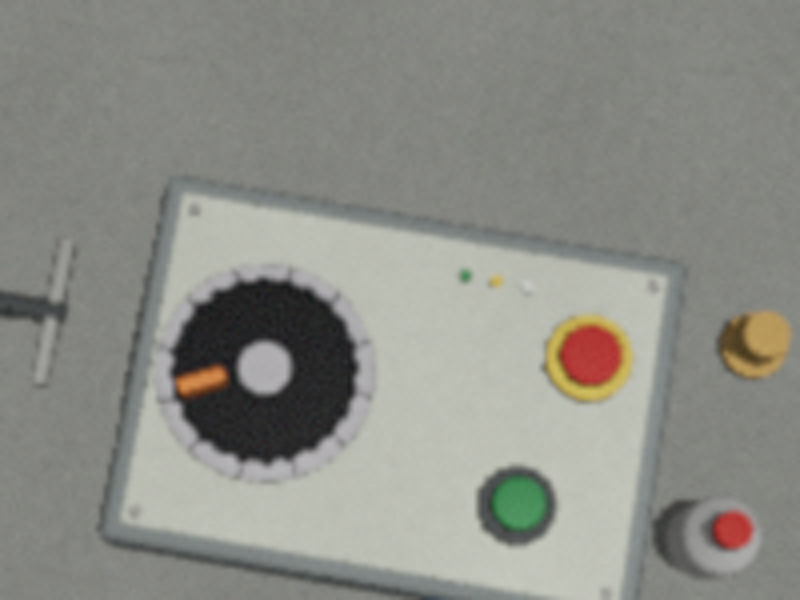

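The pictures show the box slightly yawed. In the 4x crop the dial is at about (266,371), the fin runs from (177,385) to (228,375), green is at (520,502) and red at (591,355). The fin points roughly toward +y.

```bash
cat > h.py <<'E'
import numpy as np
from cell import imaging
def px2w(c,u,v,z,shape=384):
    f=shape/2/np.tan(np.radians(c["fovy"])/2);T=np.array(c["T"])
    d=T[:3,:3]@np.array([(u-c["cx"])/f,(v-c["cy"])/f,1]);o=T[:3,3]
    return o+d*(z-o[2])/d[2]
def w2px(c,p):
    f=192/np.tan(np.radians(c["fovy"])/2);T=np.array(c["T"])
    q=T[:3,:3].T@(np.array(p)-T[:3,3]);return q[0]/q[2]*f+c["cx"],q[1]/q[2]*f+c["cy"]
E
python3 - <<'E'
from h import *
c=imaging.get_calibration("top")
for n,u,v,z in[("ring",266,372,66),("disc",266,371,78),("finout",177,385,104),("finin",228,375,104),("green",520,502,80),("red",591,355,80),("cornTL",174,180,60),("TR",681,264,60),("BL",105,540,60),("bottlecap",733,530,100),("bush",767,335,50),("keytop",68,242,16),("keybot",40,383,16)]:
    print(n,px2w(c,170+(u+.5)/4-.5,100+(v+.5)/4-.5,z).round(1))
E
```

```text
ring [597.3  60.4  66. ]
disc [595.9  60.   78. ]
finout [581.7 113.4 104. ]
finin [588.6  82.5 104. ]
green [516.9 -99.   80. ]
red [ 610.1 -143.1   80. ]
cornTL [722.6 123.   60. ]
TR [ 674.3 -203.9   60. ]
BL [489.8 158.3  60. ]
bottlecap [ 500.5 -226.3  100. ]
bush [ 631.  -260.7   50. ]
keytop [690.3 195.4  16. ]
keybot [595.2 209.6  16. ]
```

```bash
python3 -m jog '[{"rotation":[0,0,0.1],"dp":[0.035,-0.02,0],"fingers":1},{"rotation":[0,0,0.2],"dp":[0.06,-0.05,0],"fingers":1},{"rotation":[0,0,0.3],"dp":[0.09,-0.08,0],"fingers":1},{"rotation":[0,0,0.4],"dp":[0.115,-0.11,0],"fingers":1},{"rotation":[0,0,0.48],"dp":[0.14,-0.14,0],"fingers":1},{"rotation":[0,0,0.48],"dp":[0.165,-0.17,0],"fingers":1},{"rotation":[0,0,0.48],"dp":[0.19,-0.2,0],"fingers":1},{"rotation":[0,0,0.48],"dp":[0.215,-0.23,0],"fingers":1},{"rotation":[0,0,0.48],"dp":[0.24,-0.26,0],"fingers":1},{"rotation":[0,0,0.48],"dp":[0.26,-0.29,0],"fingers":1},{"rotation":[0,0,0.48],"dp":[0.28,-0.32,0],"fingers":1},{"rotation":[0,0,0.48],"dp":[0.3,-0.35,0],"fingers":1}]' 20
```

```text
time: 1.1
ee_pos: [455.0, 279.6, 250.1]
tcp_rot: [-0.12, 0.993, -0.0, -0.0]
wrist_force: [0.5, 0.4, 0.4]
gripper_width: 0.3
```

```bash
python3 -m jog '[{"rotation":[0,0,0],"dp":[0.02,-0.03,0],"fingers":1},{"rotation":[0,0,0],"dp":[0.04,-0.06,0],"fingers":1},{"rotation":[0,0,0],"dp":[0.06,-0.095,0],"fingers":1},{"rotation":[0,0,0],"dp":[0.08,-0.13,0],"fingers":1},{"rotation":[0,0,0],"dp":[0.095,-0.16,0],"fingers":1},{"rotation":[0,0,0],"dp":[0.108,-0.183,0],"fingers":1},{"rotation":[0,0,0],"dp":[0.108,-0.183,0],"fingers":1},{"rotation":[0,0,0],"dp":[0.108,-0.183,0],"fingers":1},{"rotation":[0,0,0],"dp":[0.108,-0.183,0],"fingers":1}]'
python3 - <<'E'
from h import *
from cell import robot
import cv2
s=robot.sense();print(s["time"],s["ee_pos"],s["tcp_rot"],s["q"],s["gripper_width"])
c=imaging.get_calibration("wrist");print(c)
cv2.imwrite("pics/w1.png",imaging.camera("wrist")[:,:,::-1])
for n,p in[("axis",(597,60,78)),("fin",(584,98,104)),("tip",s["ee_pos"]-[0,0,19])]:print(n,w2px(c,p))
E
```

```text
time: 1.85
ee_pos: [561.7, 99.3, 249.9]
tcp_rot: [-0.12, 0.993, 0.0, -0.001]
wrist_force: [0.2, 0.7, 0.7]
gripper_width: -0.0
1.85 [561.70925572  99.30868802 249.9300336 ] [-1.20118488e-01  9.92759268e-01  4.79051970e-04 -5.95572289e-04] [-0.17823588  0.51404505 -0.06863231  1.74290558  0.04210001  0.88715579
  1.54695769] -0.009690381503342097
{'fovy': 66.4163712122674, 'cx': 256.115666859535, 'cy': 190.98076041467147, 'T': array([[-2.38241206e-01,  9.34920323e-01,  2.62992617e-01,
         4.94423203e+02],
       [ 9.71205193e-01,  2.28987101e-01,  6.57676333e-02,
         8.22418713e+01],
       [ 1.26557990e-03,  2.71088356e-01, -9.62553636e-01,
         3.71966354e+02],
       [ 0.00000000e+00,  0.00000000e+00,  0.00000000e+00,
         1.00000000e+00]])}
axis (np.float64(211.98468301264438), np.float64(201.55167667198188))
fin (np.float64(249.4965586411498), np.float64(206.25562662149548))
tip (np.float64(256.8112786624654), np.float64(245.21720367107486))
```

View pics/w1.png

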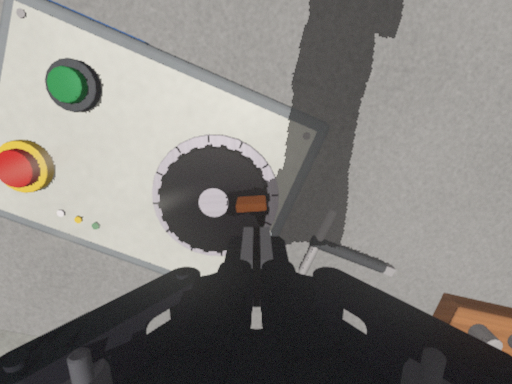

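The wrist view shows the dial cap at (213,202), the fin at (236–267, 196–212) and the green button at about (67,85). It agrees with the top camera.

```bash
python3 - <<'E'
import cv2
im=cv2.imread("pics/w1.png")
cv2.imwrite("pics/w1c.png",cv2.resize(im[120:280,140:300],None,fx=3.75,fy=3.75,interpolation=cv2.INTER_CUBIC))
E
```

```text
(no output)
```

View pics/w1c.png

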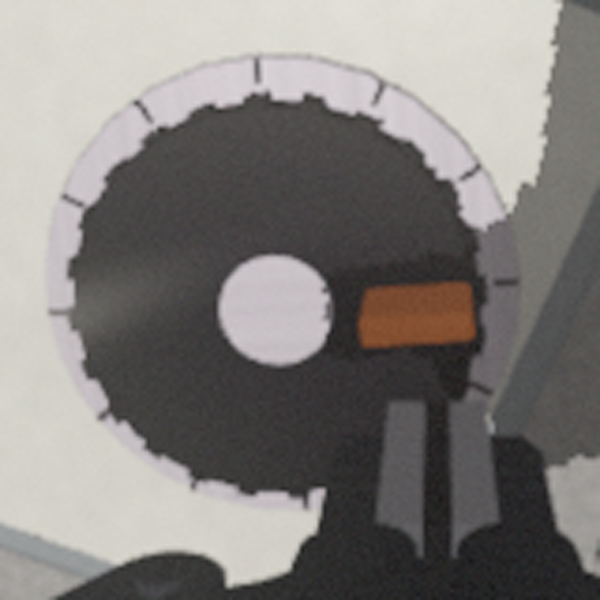

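```bash
python3 - <<'E'
from h import *
c=imaging.get_calibration("wrist");P=lambda u,v,z:px2w(c,140+(u+.5)/3.75-.5,120+(v+.5)/3.75-.5,z)
a=P(275,310,78);print(a)
for u,v in[(362,302),(472,297),(363,288),(472,283)]:
    p=P(u,v,104);d=p-a;print(p.round(1),np.hypot(*d[:2]),np.degrees(np.arctan2(d[1],d[0])))
d=P(472,297,104)-P(362,302,104);print(np.degrees(np.arctan2(d[1],d[0])))
print("green",px2w(c,66,85,80))
from cell import robot
s=robot.sense();print(s["ee_pos"])
ph=np.radians(104);C=np.array([597,60.3])
for t in(35,25,15.5):print(t,C+40*np.array([np.cos(ph),np.sin(ph)])+t*np.array([-np.sin(ph),np.cos(ph)]))
E
```

```text
[597.53117697  61.94981558  78.        ]
[581.   84.9 104. ] 28.326214924581116 125.74818970012763
[573.  111.9 104. ] 55.6566858804937 116.19259703019169
[577.3  84.4 104. ] 30.20419192164229 132.10705460921966
[569.4 111.  104. ] 56.538329414197925 119.8910112933663
106.56607663469302
green [516.47855444 -94.97543213  80.        ]
[561.59911271 100.02262698 250.06595572]
35 [553.36277376  90.64456271]
25 [563.06573102  93.06378166]
15.5 [572.28354042  95.36203967]
```

```bash
python3 - <<'E'
from h import *
c=imaging.get_calibration("wrist");P=lambda u,v,z:px2w(c,140+(u+.5)/3.75-.5,120+(v+.5)/3.75-.5,z)
a=P(275,310,78);C=np.array([597.2,61])
for u,v in[(362,331),(474,325),(361,347),(474,341)]:
    p=P(u,v,104);d=p[:2]-C;print(p.round(1),np.hypot(*d[:2]),np.degrees(np.arctan2(d[1],d[0])))
d=P(474,341,104)-P(361,347,104);print(np.degrees(np.arctan2(d[1],d[0])))
E
```

```text
[588.6  86.7 104. ] 27.07198402130953 108.4943911528642
[580.1 114.3 104. ] 55.92487939154153 107.76115362481225
[592.9  87.4 104. ] 26.733894399981057 99.18314308914101
[584.4 115.3 104. ] 55.8383337911222 103.29625725842942
107.05679694500577
```

```bash
python3 - <<'E'
from h import *
c=imaging.get_calibration("wrist");P=lambda u,v,z:px2w(c,140+(u+.5)/3.75-.5,120+(v+.5)/3.75-.5,z)
C=np.array([597.2,61])
for u,v in[(505,282),(480,386),(470,174),(379,92),(258,70),(146,110),(72,201),(60,312)]:
    d=P(u,v,66)[:2]-C;print(np.hypot(*d),np.degrees(np.arctan2(d[1],d[0])))
E
```

```text
66.20409621069724 107.38932579939149
65.57253787008757 78.33079872503548
66.21949035420349 136.6666437350116
66.23208429742382 166.6431075021094
64.98408842681407 -163.57400140874495
64.0218014524552 -133.53483918836343
63.88329668905048 -102.24929948940115
64.04540859264992 -71.63764340693294
```

```bash
python3 -m jog '[{"rotation":[0,0,0.05],"dp":[-0.004,-0.008,-0.03],"fingers":1},{"rotation":[0,0,0.05],"dp":[-0.004,-0.008,-0.06],"fingers":1},{"rotation":[0,0,0.05],"dp":[-0.004,-0.008,-0.09],"fingers":1},{"rotation":[0,0,0.05],"dp":[-0.004,-0.008,-0.11],"fingers":1},{"rotation":[0,0,0.05],"dp":[-0.004,-0.008,-0.125],"fingers":1},{"rotation":[0,0,0.05],"dp":[-0.004,-0.008,-0.135],"fingers":1},{"rotation":[0,0,0.05],"dp":[-0.004,-0.008,-0.14],"fingers":1},{"rotation":[0,0,0.05],"dp":[-0.004,-0.008,-0.145],"fingers":1},{"rotation":[0,0,0.05],"dp":[-0.004,-0.008,-0.145],"fingers":1},{"rotation":[0,0,0.05],"dp":[-0.004,-0.008,-0.145],"fingers":1}]'
python3 - <<'E'
from h import *
from cell import robot
import cv2
s=robot.sense();print(s["time"],s["ee_pos"],s["tcp_rot"],s["wrist_force"],s["q"][6])
a=imaging.camera("wrist")[:,:,::-1];b=imaging.camera("top")[:,:,::-1];d=imaging.camera("scene")[:,:,::-1]
cv2.imwrite("pics/w2.png",a)
cv2.imwrite("pics/ts2.png",np.hstack([cv2.resize(b[130:240,190:290],(400,440),interpolation=2),cv2.resize(d[150:260,200:300],(400,440),interpolation=2)]))
E
```

```text
time: 2.73
ee_pos: [558.7, 90.8, 105.9]
tcp_rot: [-0.145, 0.989, 0.0, 0.001]
wrist_force: [0.3, 0.2, 0.5]
gripper_width: -0.1
2.7333 [558.72749424  90.82202397 105.91439749] [-1.44805644e-01  9.89459985e-01  7.69122336e-05  5.07603493e-04] [0.33721095 0.24690212 0.50644041] 1.5767629039640554
```

View pics/w2.png

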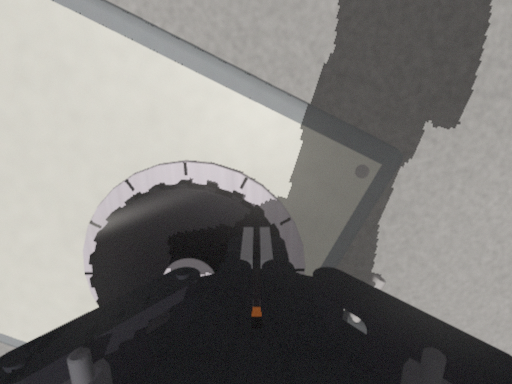

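View pics/ts2.png

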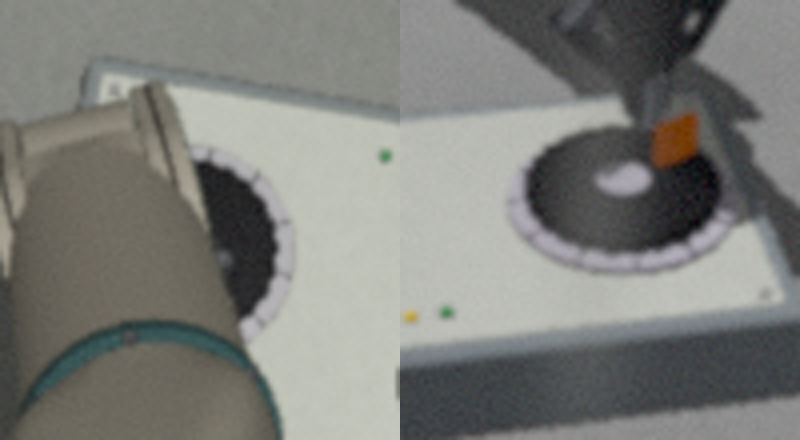

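```bash
python3 - <<'E'
import numpy as np
C=np.array([597.3,60.7]);p0=np.array([558.4,90.4])
def F(a,t=15.5):
    ph=np.radians(106.5-a);return C+40*np.array([np.cos(ph),np.sin(ph)])+t*np.array([-np.sin(ph),np.cos(ph)])
for a in range(0,118,4):print(a,round(-np.radians(a),3),((F(a)-F(0))/1000).round(4), a/30)
print((F(0)-p0).round(1))
E
```

```text
0 -0.0 [0. 0.] 0.0
4 -0.07 [0.0024 0.0017] 0.13333333333333333
8 -0.14 [0.005  0.0033] 0.26666666666666666
12 -0.209 [0.0076 0.0047] 0.4
16 -0.279 [0.0104 0.0059] 0.5333333333333333
20 -0.349 [0.0132 0.0069] 0.6666666666666666
24 -0.419 [0.0161 0.0077] 0.8
28 -0.489 [0.019  0.0083] 0.9333333333333333
32 -0.559 [0.022  0.0087] 1.0666666666666667
36 -0.628 [0.025  0.0089] 1.2
40 -0.698 [0.028  0.0089] 1.3333333333333333
44 -0.768 [0.0309 0.0087] 1.4666666666666666
48 -0.838 [0.0339 0.0083] 1.6
52 -0.908 [0.0368 0.0076] 1.7333333333333334
56 -0.977 [0.0397 0.0068] 1.8666666666666667
60 -1.047 [0.0425 0.0057] 2.0
64 -1.117 [0.0452 0.0045] 2.1333333333333333
68 -1.187 [0.0479 0.0031] 2.2666666666666666
72 -1.257 [0.0504 0.0015] 2.4
76 -1.326 [ 0.0528 -0.0003] 2.533333333333333
80 -1.396 [ 0.0551 -0.0022] 2.6666666666666665
84 -1.466 [ 0.0572 -0.0043] 2.8
88 -1.536 [ 0.0592 -0.0066] 2.933333333333333
92 -1.606 [ 0.0611 -0.0089] 3.066666666666667
96 -1.676 [ 0.0627 -0.0114] 3.2
100 -1.745 [ 0.0642 -0.014 ] 3.3333333333333335
104 -1.815 [ 0.0655 -0.0167] 3.466666666666667
108 -1.885 [ 0.0666 -0.0195] 3.6
112 -1.955 [ 0.0675 -0.0224] 3.7333333333333334
116 -2.025 [ 0.0682 -0.0253] 3.8666666666666667
[12.7  4.3]
```

Approach contact gently (12.7, 4.3 mm nominal) and watch the force.

```bash
python3 -m jog '[{"rotation":[0,0,0],"dp":[0.003,0.001,0],"fingers":1},{"rotation":[0,0,0],"dp":[0.006,0.002,0],"fingers":1},{"rotation":[0,0,0],"dp":[0.009,0.003,0],"fingers":1},{"rotation":[0,0,0],"dp":[0.0105,0.0035,0],"fingers":1},{"rotation":[0,0,0],"dp":[0.0105,0.0035,0],"fingers":1}]'
python3 -m jog '[{"rotation":[0,0,0],"dp":[0.001,0.0004,0],"fingers":1},{"rotation":[0,0,0],"dp":[0.0022,0.0008,0],"fingers":1},{"rotation":[0,0,0],"dp":[0.0022,0.0008,0],"fingers":1}]'
```

```text
time: 3.3
ee_pos: [569.5, 94.2, 105.4]
tcp_rot: [-0.145, 0.989, 0.0, 0.0]
wrist_force: [-0.2, 0.0, 0.3]
gripper_width: -0.1
time: 3.55
ee_pos: [571.3, 94.8, 105.3]
tcp_rot: [-0.145, 0.989, 0.0, 0.0]
wrist_force: [1.1, 0.9, -0.1]
gripper_width: -0.3
```

```bash
python3 -m jog '[{"rotation":[0,0,-0.035],"dp":[0.0012,0.0009,0],"fingers":1},{"rotation":[0,0,-0.07],"dp":[0.0024,0.0017,0],"fingers":1},{"rotation":[0,0,-0.105],"dp":[0.0037,0.0025,0],"fingers":1},{"rotation":[0,0,-0.14],"dp":[0.005,0.0033,0],"fingers":1},{"rotation":[0,0,-0.14],"dp":[0.005,0.0033,0],"fingers":1}]'
cat > look.py <<'E'
import sys
from h import *
from cell import robot
import cv2
s=robot.sense();print(s["time"],s["ee_pos"].round(1),s["wrist_force"].round(1),s["moment"].round(2),s["q"].round(2))
d=imaging.camera("scene")[:,:,::-1]
cv2.imwrite(f"pics/s{sys.argv[1]}.png",cv2.resize(d[160:230,205:310],(750,500),interpolation=2))
E
python3 look.py 3
```

```text
time: 3.97
ee_pos: [574.5, 97.6, 105.0]
tcp_rot: [-0.075, 0.997, -0.0, -0.002]
wrist_force: [-3.3, 0.4, 2.7]
gripper_width: 0.1
3.9667 [574.5  97.6 105. ] [-3.3  0.4  2.7] [-0.14  0.74  0.08] [-0.2   0.73 -0.03  1.83  0.03  0.59  1.48]
```

View pics/s3.png

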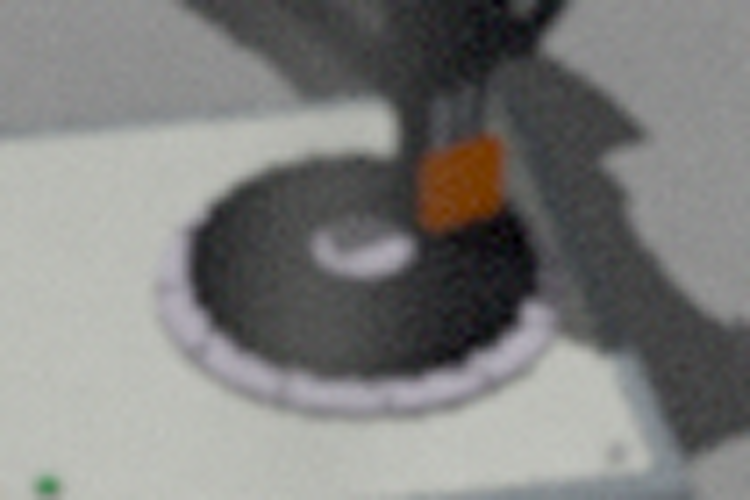

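The finger is now in contact and the fin is shifting slightly. Next I push past the first half-click.

```bash
python3 -m jog '[{"rotation":[0,0,-0.035],"dp":[0.0013,0.0007,0],"fingers":1},{"rotation":[0,0,-0.07],"dp":[0.0026,0.0014,0],"fingers":1},{"rotation":[0,0,-0.105],"dp":[0.004,0.002,0],"fingers":1},{"rotation":[0,0,-0.14],"dp":[0.0054,0.0026,0],"fingers":1},{"rotation":[0,0,-0.175],"dp":[0.0068,0.0031,0],"fingers":1},{"rotation":[0,0,-0.209],"dp":[0.0082,0.0036,0],"fingers":1},{"rotation":[0,0,-0.209],"dp":[0.0082,0.0036,0],"fingers":1}]'
python3 look.py 4
```

```text
time: 4.6
ee_pos: [585.8, 101.9, 105.6]
tcp_rot: [0.03, 1.0, 0.0, 0.001]
wrist_force: [0.4, 0.7, 0.8]
gripper_width: 0.1
4.6 [585.8 101.9 105.6] [0.4 0.7 0.8] [ 0.02 -0.    0.07] [-0.24  0.74  0.03  1.8  -0.04  0.6   1.33]
```

View pics/s4.png

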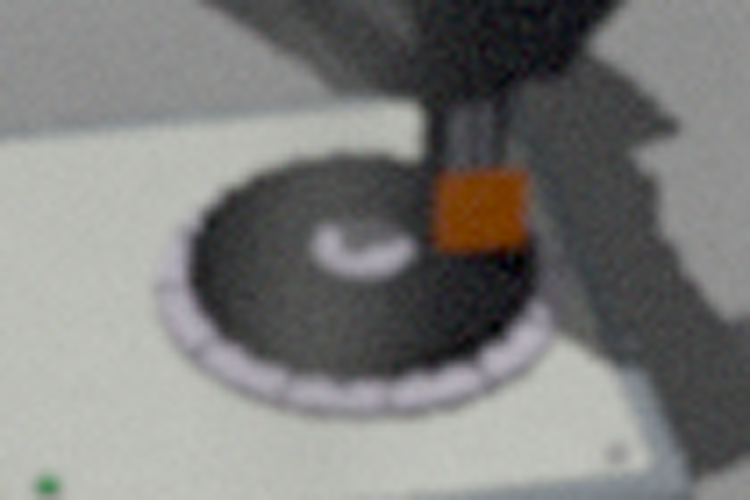

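```bash
python3 -m jog '[{"rotation":[0,0,-0.07],"dp":[0.0029,0.0008,0],"fingers":1},{"rotation":[0,0,-0.14],"dp":[0.0058,0.0014,0],"fingers":1},{"rotation":[0,0,-0.209],"dp":[0.0088,0.0018,0],"fingers":1},{"rotation":[0,0,-0.244],"dp":[0.0103,0.0019,0],"fingers":1},{"rotation":[0,0,-0.279],"dp":[0.0118,0.002,0],"fingers":1},{"rotation":[0,0,-0.314],"dp":[0.0133,0.002,0],"fingers":1},{"rotation":[0,0,-0.349],"dp":[0.0148,0.002,0],"fingers":1},{"rotation":[0,0,-0.384],"dp":[0.0163,0.0019,0],"fingers":1},{"rotation":[0,0,-0.419],"dp":[0.0177,0.0018,0],"fingers":1},{"rotation":[0,0,-0.471],"dp":[0.02,0.0015,0],"fingers":1},{"rotation":[0,0,-0.524],"dp":[0.0222,0.0011,0],"fingers":1},{"rotation":[0,0,-0.524],"dp":[0.0222,0.0011,0],"fingers":1}]'
python3 look.py 5
```

```text
time: 5.65
ee_pos: [608.7, 101.9, 105.6]
tcp_rot: [0.289, 0.957, 0.0, 0.002]
wrist_force: [0.3, -0.6, -0.0]
gripper_width: 0.2
5.65 [608.7 101.9 105.6] [ 0.3 -0.6 -0. ] [-0.01 -0.01 -0.01] [-0.32  0.77  0.18  1.74 -0.2   0.65  0.96]
```

View pics/s5.png

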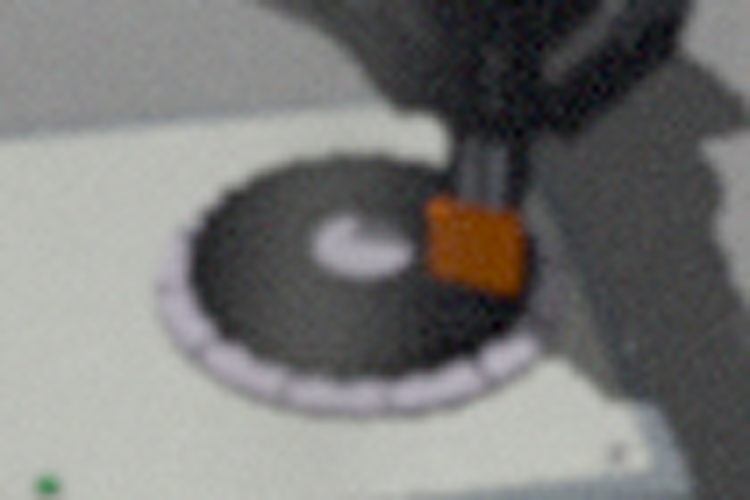

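```bash
python3 -m jog '[{"rotation":[0,0,-0.07],"dp":[0.0029,-0.0008,0],"fingers":1},{"rotation":[0,0,-0.14],"dp":[0.0057,-0.0018,0],"fingers":1},{"rotation":[0,0,-0.209],"dp":[0.0085,-0.0029,0],"fingers":1},{"rotation":[0,0,-0.244],"dp":[0.0098,-0.0035,0],"fingers":1},{"rotation":[0,0,-0.279],"dp":[0.0112,-0.0042,0],"fingers":1},{"rotation":[0,0,-0.314],"dp":[0.0125,-0.0049,0],"fingers":1},{"rotation":[0,0,-0.349],"dp":[0.0138,-0.0057,0],"fingers":1},{"rotation":[0,0,-0.384],"dp":[0.015,-0.0065,0],"fingers":1},{"rotation":[0,0,-0.419],"dp":[0.0162,-0.0074,0],"fingers":1},{"rotation":[0,0,-0.471],"dp":[0.018,-0.0088,0],"fingers":1},{"rotation":[0,0,-0.524],"dp":[0.0197,-0.0102,0],"fingers":1},{"rotation":[0,0,-0.524],"dp":[0.0197,-0.0102,0],"fingers":1}]'
python3 look.py 6
```

```text
time: 6.7
ee_pos: [628.0, 90.5, 105.5]
tcp_rot: [0.527, 0.85, -0.0, 0.002]
wrist_force: [0.0, 0.8, 0.3]
gripper_width: -0.1
6.7 [628.   90.5 105.5] [0.  0.8 0.3] [0.01 0.03 0.02] [-0.38  0.81  0.33  1.69 -0.36  0.7   0.59]
```

View pics/s6.png

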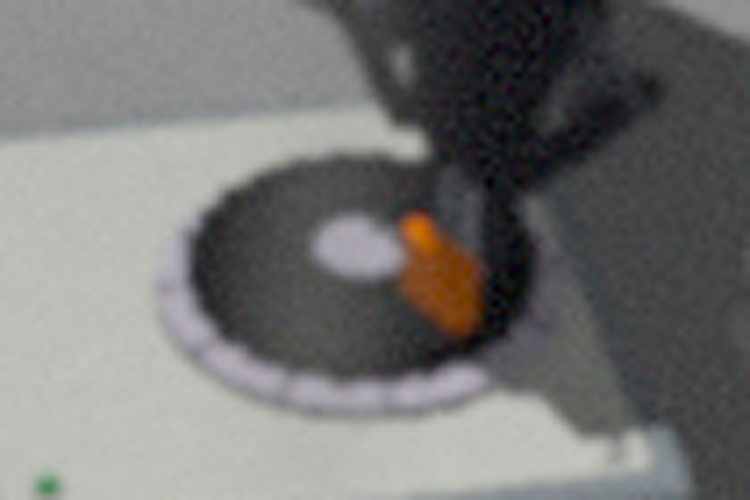

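```bash
python3 -m jog '[{"rotation":[0,0,-0.07],"dp":[0.0021,-0.0021,0],"fingers":1},{"rotation":[0,0,-0.14],"dp":[0.0041,-0.0044,0],"fingers":1},{"rotation":[0,0,-0.209],"dp":[0.006,-0.0067,0],"fingers":1},{"rotation":[0,0,-0.244],"dp":[0.0068,-0.008,0],"fingers":1},{"rotation":[0,0,-0.279],"dp":[0.0076,-0.0092,0],"fingers":1},{"rotation":[0,0,-0.314],"dp":[0.0084,-0.0105,0],"fingers":1},{"rotation":[0,0,-0.349],"dp":[0.0091,-0.0118,0],"fingers":1},{"rotation":[0,0,-0.384],"dp":[0.0098,-0.0132,0],"fingers":1},{"rotation":[0,0,-0.419],"dp":[0.0104,-0.0145,0],"fingers":1},{"rotation":[0,0,-0.471],"dp":[0.0112,-0.0166,0],"fingers":1},{"rotation":[0,0,-0.524],"dp":[0.012,-0.0188,0],"fingers":1},{"rotation":[0,0,-0.524],"dp":[0.012,-0.0188,0],"fingers":1}]'
python3 look.py 7
```

```text
time: 7.75
ee_pos: [638.9, 70.9, 105.4]
tcp_rot: [0.729, 0.684, -0.001, 0.002]
wrist_force: [-0.2, -0.5, 0.5]
gripper_width: 0.1
7.75 [638.9  70.9 105.4] [-0.2 -0.5  0.5] [-0.04 -0.01  0.  ] [-0.42  0.84  0.47  1.67 -0.51  0.76  0.22]
```

View pics/s7.png

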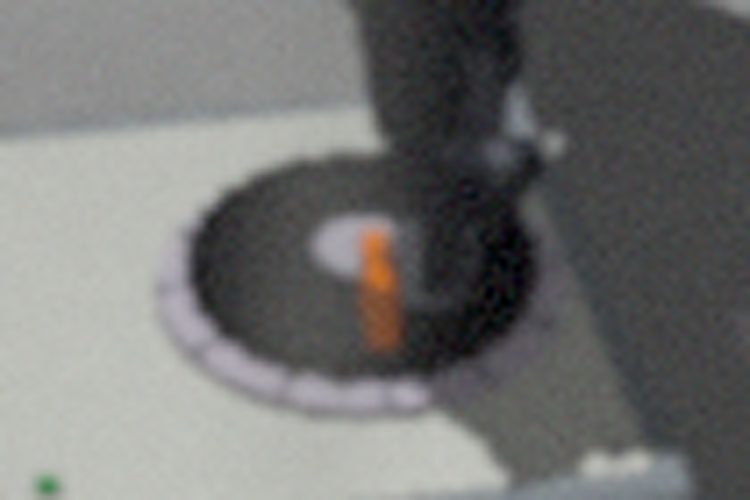

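```bash
python3 -m jog '[{"rotation":[0,0,0],"dp":[0.001,0.005,0],"fingers":1},{"rotation":[0,0,0],"dp":[0.002,0.01,0],"fingers":1},{"rotation":[0,0,0],"dp":[0.002,0.012,0.01],"fingers":1},{"rotation":[0,0,0],"dp":[0.002,0.012,0.04],"fingers":1},{"rotation":[0,0,0],"dp":[0.002,0.012,0.075],"fingers":1},{"rotation":[0,0,0],"dp":[-0.02,-0.02,0.105],"fingers":1},{"rotation":[0,0,0],"dp":[-0.04,-0.05,0.105],"fingers":1},{"rotation":[0,0,0],"dp":[-0.06,-0.08,0.105],"fingers":1},{"rotation":[0,0,0],"dp":[-0.08,-0.11,0.105],"fingers":1},{"rotation":[0,0,0],"dp":[-0.1,-0.14,0.105],"fingers":1},{"rotation":[0,0,0],"dp":[-0.12,-0.168,0.105],"fingers":1},{"rotation":[0,0,0],"dp":[-0.12,-0.168,0.105],"fingers":1}]'
python3 - <<'E'
from h import *
from cell import robot
import cv2
s=robot.sense();print(s["time"],s["ee_pos"],s["tcp_rot"],s["wrist_force"],s["q"][6])
c=imaging.get_calibration("wrist")
cv2.imwrite("pics/w8.png",imaging.camera("wrist")[:,:,::-1])
b=imaging.camera("top")[:,:,::-1];d=imaging.camera("scene")[:,:,::-1]
cv2.imwrite("pics/ts8.png",np.hstack([cv2.resize(b[130:270,190:350],(480,420),interpolation=2),cv2.resize(d[150:260,190:300],(320,420),interpolation=2)]))
print("green pred",w2px(c,(516.7,-97,80)))
np.save("cw8.npy",c,allow_pickle=True)
E
```

```text
time: 8.8
ee_pos: [513.8, -101.1, 211.9]
tcp_rot: [0.731, 0.682, -0.002, 0.001]
wrist_force: [-0.2, -1.5, -0.6]
gripper_width: -0.2
8.8 [ 513.82568653 -101.08184066  211.8604329 ] [ 7.31217567e-01  6.82142141e-01 -1.56148959e-03  7.28839693e-04] [-0.15732253 -1.54564944 -0.62208575] 0.47318342288434784
green pred (np.float64(259.68577129711014), np.float64(182.34372929487424))
```

View pics/w8.png

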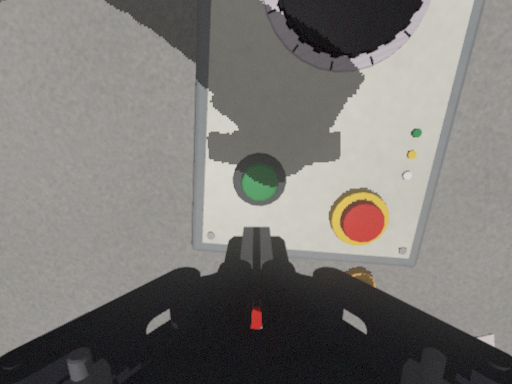

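View pics/ts8.png

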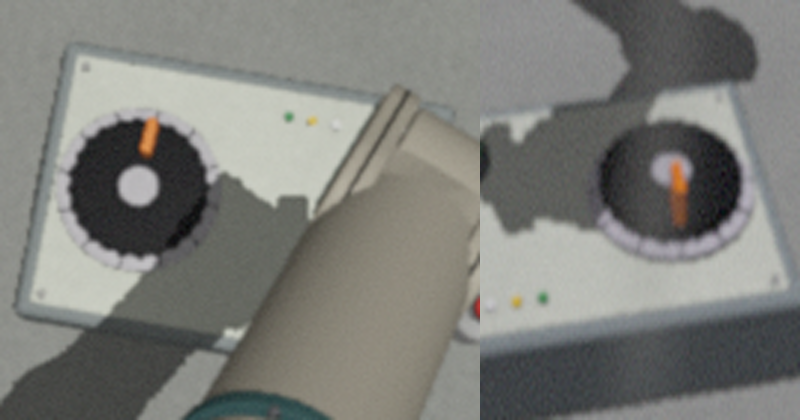

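The fin now points about −13°, exactly four ticks from its start. Green is centred at (260,182), as predicted. Next I descend over it.

```bash
python3 -m jog '[{"rotation":[0,0,0],"dp":[0.003,0.004,-0.03],"fingers":1},{"rotation":[0,0,0],"dp":[0.003,0.004,-0.06],"fingers":1},{"rotation":[0,0,0],"dp":[0.003,0.004,-0.08],"fingers":1},{"rotation":[0,0,0],"dp":[0.003,0.004,-0.095],"fingers":1},{"rotation":[0,0,0],"dp":[0.003,0.004,-0.1],"fingers":1},{"rotation":[0,0,0],"dp":[0.003,0.004,-0.1],"fingers":1},{"rotation":[0,0,0],"dp":[0.003,0.004,-0.1],"fingers":1}]'
python3 - <<'E'
from h import *
from cell import robot
import cv2
s=robot.sense();print(s["time"],s["ee_pos"],s["wrist_force"])
d=imaging.camera("scene")[:,:,::-1]
cv2.imwrite("pics/s9.png",cv2.resize(d[150:240,140:260],(800,600),interpolation=2))
E
```

```text
time: 9.53
ee_pos: [522.1, -89.5, 110.7]
tcp_rot: [0.727, 0.686, 0.0, 0.0]
wrist_force: [-0.0, 0.2, 0.3]
gripper_width: 0.3
9.5333 [522.08139671 -89.53045298 110.65195339] [-0.01905962  0.1656431   0.32373293]
```

View pics/s9.png

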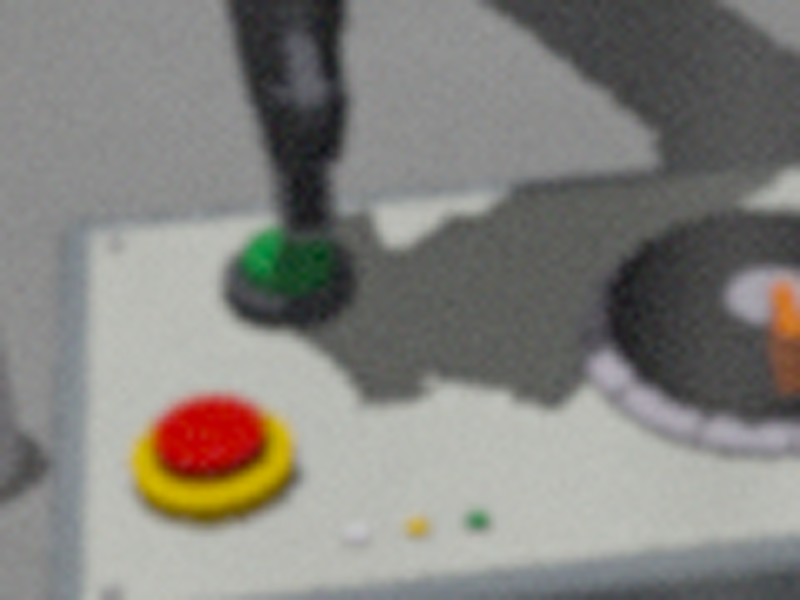

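The measured TCP is at (522,−89.5), off-centre because the earlier reading wasn't settled, so I correct laterally by (−5.5, −7.5) mm.

```bash
python3 -m jog '[{"rotation":[0,0,0],"dp":[-0.003,-0.004,0],"fingers":1},{"rotation":[0,0,0],"dp":[-0.0055,-0.0075,0],"fingers":1},{"rotation":[0,0,0],"dp":[-0.0055,-0.0075,0],"fingers":1},{"rotation":[0,0,0],"dp":[-0.0055,-0.0075,0],"fingers":1},{"rotation":[0,0,0],"dp":[-0.0055,-0.0075,0],"fingers":1}]'
python3 - <<'E'
from h import *
from cell import robot
import cv2
s=robot.sense();print(s["time"],s["ee_pos"],s["wrist_force"])
d=imaging.camera("scene")[:,:,::-1]
cv2.imwrite("pics/s10.png",cv2.resize(d[150:240,140:260],(800,600),interpolation=2))
c=imaging.get_calibration("scene")
for z in(74,78,80,84):
  p=w2px(c,(516.7,-97,z));print(z,((p[0]-140+.5)*800/120-.5,(p[1]-150+.5)*600/90-.5))
p=w2px(c,s["ee_pos"]-[0,0,19]);print("tip",((p[0]-140+.5)*800/120-.5,(p[1]-150+.5)*600/90-.5))
E
```

```text
time: 10.0
ee_pos: [515.8, -97.9, 110.7]
tcp_rot: [0.728, 0.685, 0.0, 0.0]
wrist_force: [0.2, 0.2, 0.5]
gripper_width: 0.1
10.0 [515.79320208 -97.91941608 110.67283541] [0.20854798 0.18979038 0.53000435]
74 (np.float64(288.64622639009525), np.float64(264.78562654965833))
78 (np.float64(287.6507741590883), np.float64(255.91877358822495))
80 (np.float64(287.15124452949783), np.float64(251.46928255541496))
84 (np.float64(286.14855640590775), np.float64(242.53797688235989))
tip (np.float64(281.2043966199897), np.float64(224.39132588474547))
```

View pics/s10.png

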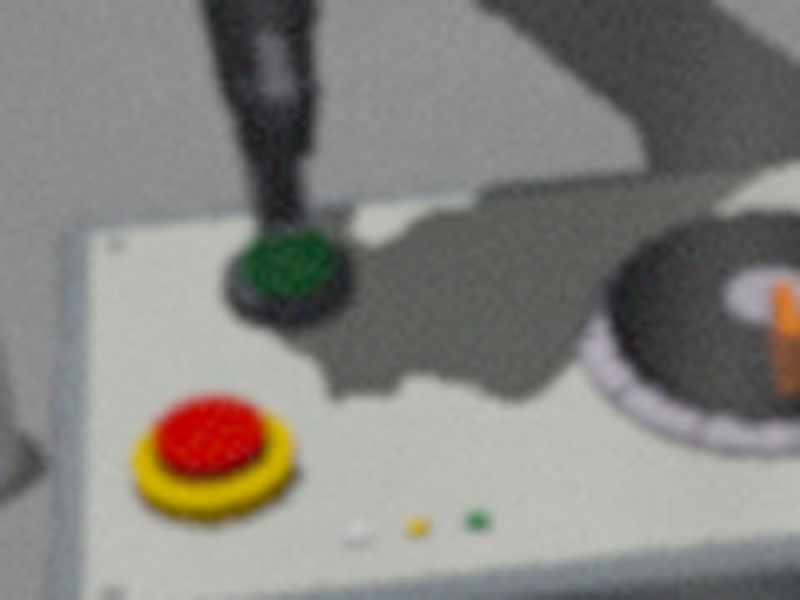

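```bash
python3 -m jog '[{"rotation":[0,0,0],"dp":[0.001,0.001,-0.004],"fingers":1},{"rotation":[0,0,0],"dp":[0.001,0.001,-0.008],"fingers":1},{"rotation":[0,0,0],"dp":[0.001,0.001,-0.01],"fingers":1},{"rotation":[0,0,0],"dp":[0.001,0.001,-0.012],"fingers":1},{"rotation":[0,0,0],"dp":[0.001,0.001,-0.012],"fingers":1}]'
python3 -m jog '[{"rotation":[0,0,0],"dp":[0,0,-0.001],"fingers":1},{"rotation":[0,0,0],"dp":[0,0,-0.002],"fingers":1},{"rotation":[0,0,0],"dp":[0,0,-0.002],"fingers":1}]'
python3 -m jog '[{"rotation":[0,0,0],"dp":[0,0,-0.001],"fingers":1},{"rotation":[0,0,0],"dp":[0,0,-0.002],"fingers":1},{"rotation":[0,0,0],"dp":[0,0,-0.002],"fingers":1}]'
```

```text
time: 10.47
ee_pos: [516.8, -96.4, 98.0]
tcp_rot: [0.728, 0.686, 0.0, -0.0]
wrist_force: [-0.1, 0.9, 3.4]
gripper_width: -0.0
time: 10.72
ee_pos: [516.8, -96.4, 96.4]
tcp_rot: [0.728, 0.686, 0.0, -0.0]
wrist_force: [0.7, 0.5, 4.1]
gripper_width: -0.0
time: 10.97
ee_pos: [516.8, -96.5, 95.0]
tcp_rot: [0.728, 0.686, 0.001, -0.0]
wrist_force: [-1.0, 3.2, 9.3]
gripper_width: -0.2
```

```bash
python3 -m jog '[{"rotation":[0,0,0],"dp":[0,0,-0.001],"fingers":1},{"rotation":[0,0,0],"dp":[0,0,-0.001],"fingers":1},{"rotation":[0,0,0],"dp":[0,0,-0.001],"fingers":1},{"rotation":[0,0,0],"dp":[0,0,-0.001],"fingers":1}]'
python3 -m jog '[{"rotation":[0,0,0],"dp":[0,0,-0.001],"fingers":1},{"rotation":[0,0,0],"dp":[0,0,-0.001],"fingers":1},{"rotation":[0,0,0],"dp":[0,0,-0.001],"fingers":1},{"rotation":[0,0,0],"dp":[0,0,-0.001],"fingers":1}]'
python3 - <<'E'
from h import *
from cell import robot
import cv2
s=robot.sense();print(s["time"],s["ee_pos"],s["wrist_force"])
d=imaging.camera("scene")[:,:,::-1]
cv2.imwrite("pics/s11.png",cv2.resize(d[150:240,140:260],(800,600),interpolation=2))
E
```

```text
time: 11.3
ee_pos: [516.9, -96.5, 94.9]
tcp_rot: [0.728, 0.686, 0.001, -0.0]
wrist_force: [-2.6, 4.9, 18.5]
gripper_width: -0.2
time: 11.63
ee_pos: [516.9, -96.5, 94.7]
tcp_rot: [0.728, 0.686, 0.001, -0.0]
wrist_force: [-4.9, 4.0, 27.5]
gripper_width: -0.2
11.6333 [516.89572873 -96.45869075  94.70596901] [-4.85689465  4.01600611 27.48785955]
```

View pics/s11.png

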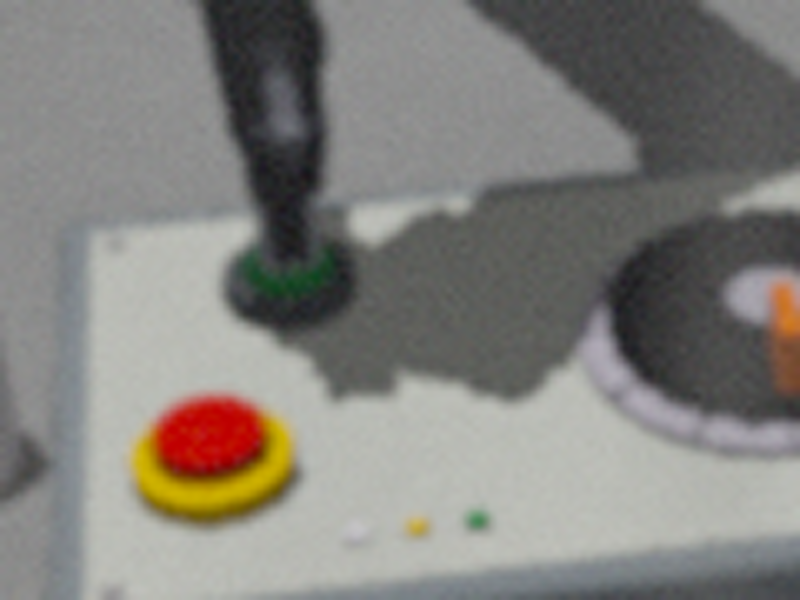

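The button is flush with its housing and held on its hard stop at 27 N. Time to release.

```bash
python3 -m jog '[{"rotation":[0,0,0],"dp":[0,0,0.003],"fingers":1},{"rotation":[0,0,0],"dp":[0,0,0.007],"fingers":1},{"rotation":[0,0,0],"dp":[0,0,0.012],"fingers":1},{"rotation":[0,0,0],"dp":[0,0,0.03],"fingers":1},{"rotation":[0,0,0],"dp":[0,0,0.06],"fingers":1},{"rotation":[0,0,0],"dp":[-0.03,0,0.09],"fingers":1},{"rotation":[0,0,0],"dp":[-0.06,0,0.12],"fingers":1},{"rotation":[0,0,0],"dp":[-0.06,0,0.15],"fingers":1},{"rotation":[0,0,0],"dp":[-0.06,0,0.15],"fingers":1},{"rotation":[0,0,0],"dp":[-0.06,0,0.15],"fingers":1},{"rotation":[0,0,0],"dp":[-0.06,0,0.15],"fingers":1},{"rotation":[0,0,0],"dp":[-0.06,0,0.15],"fingers":1}]'
python3 - <<'E'
from h import *
from cell import robot
import cv2
s=robot.sense();print(s["time"],s["ee_pos"],s["wrist_force"])
d=imaging.camera("scene")[:,:,::-1]
a=cv2.imread("pics/scene0.png")[150:270,100:330]
cv2.imwrite("pics/s12.png",np.vstack([cv2.resize(a,(575,300),interpolation=2),cv2.resize(d[150:270,100:330],(575,300),interpolation=2)]))
E
```

```text
time: 12.68
ee_pos: [456.2, -96.7, 241.3]
tcp_rot: [0.728, 0.686, -0.001, -0.001]
wrist_force: [-0.7, 0.8, -0.5]
gripper_width: 0.2
12.6833 [456.17148391 -96.65932792 241.27969766] [-0.69984632  0.75410616 -0.45505581]
```

View pics/s12.png

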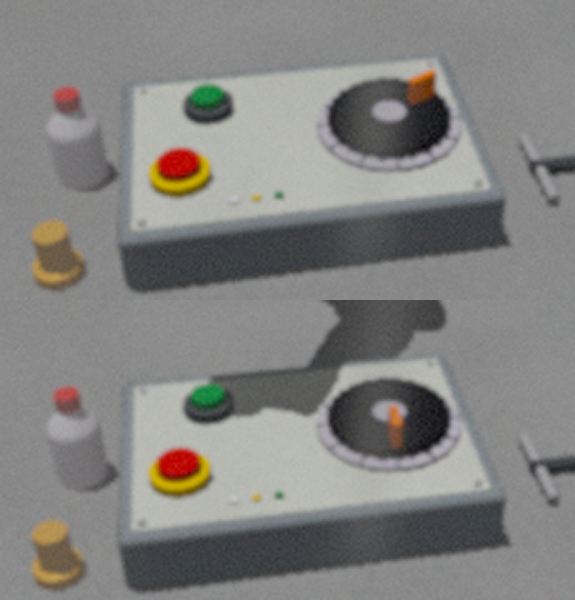

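The green button is out again, the dial is on the fourth stop, and the loose items haven't moved.

```bash
python3 -c "
from cell import ticket
print(ticket.hand_in())"
```

```text
the job is handed in; nothing more can be done
None
```

I turned the dial clockwise by four clicks, pressed the green button fully in and let it come out, then handed the job in at about 12.7 s. The hand-in reports no verdict.

- **Dial:** I pushed the fin's counter-clockwise side with the closed fingertips, one click at a time. Each time I stopped about two-thirds of a click in and let the dial snap ahead by itself. A picture and a near-zero force reading after each push agreed. The fin went from about 106° to about −13°, which matches four clicks within the accuracy of the pictures.
- **Green button:** I held it on its hard stop for more than 0.6 s, with the vertical force ending at about 27 N. That is well above the 5 N it needs. After release the picture shows it out again.
- **Other things:** The last picture shows the red button, bottle, bushing and chuck key where they were at the start. The arm was clear of everything, with the wrist force near zero.
- **What disagreed:** When I first came over the green button I was about 9 mm off its centre, because I had worked from a position reading taken before the arm settled. I corrected this before touching the button.

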